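# Snap up the jig's sprung stop and seat the insert box against it

## Task

The sprung stop at the left end of the marking jig is folded back. Push it up past its over-centre point until it snaps upright, then slide the grey insert box along the jig's channel until it sits flush against the upright stop, pressing it home for a moment with a light, steady push - not so hard that the stop is forced back. Leave the small tools lying around the jig alone.

Things in the scene. Friction and masses are not known exactly. Their poses are not given: they have to be found in the camera images.
- jig: Fixed marking jig: base plate 255 x 86 mm with two 10 mm high guide rails. Origin 4 mm above the desk, on the channel's centre line, below the middle setting of the stop's hinge; channel floor at jig z = 10 mm. x: along the channel, from the box out past the stop (about world +y, within 7 degrees); y: across, about towards the robot (world -x); z up. Plate x = -195 to +60 mm, rails x = -190 to -30 mm.
- flip_stop (a joint): Angle of the sprung stop: a steel leaf 56 mm wide, 10 mm thick, 66 mm from hinge to top, with a free roller along its top. 0 = folded back, leaning 46 degrees outwards (jig +x): top 46 mm above, 47 mm outwards of the hinge. 0.80 = upright, held by two springs. Past about 0.4 rad it snaps over by itself. Raise it by 5 to 10 N pushed level to jig -x at the roller; upright, some 20 N forces it back.
- stop_nominal (a point): Where the stop's hinge line would cross the channel's centre line if its carriage sat at its middle setting: jig x = 0, z = 16 mm. The carriage is clamped up to 6 mm to either side of it along jig x; its true place is not measured and has to be felt. Axes as the jig's. (Beware: the laser's housing overhangs the desk behind the jig, beyond world x = 0.54 m, from 0.32 m up.)
- box_center (a point): Centre (half-way up) of the closed grey plastic insert box, loose: 100 mm long (along the channel), 65 mm wide, 26 mm high, 0.15 to 0.35 kg. It stands on the channel floor between the rails with 1.5 mm play a side, centre 27 mm above the desk; y axis along the channel towards the stop. Starts 39 to 86 mm short of its seat. Seated, its centre is 55 mm from the hinge line: jig x = -61 to -49 mm.
- insert_box: The same insert box; origin at the centre of its underside, axes as for its centre.
- capped_cutter: Small cutter with a green cap, 49 x 18 x 13 mm, loose on the desk near the stop's end of the jig, on the far side; origin under its middle. To be left alone.
- tweezers: Steel tweezers, 129 x 9 x 9 mm, loose on the far side of the jig, pointing away from it; origin under their middle. To be left alone.

How it is judged:
By the outcome, as a careful person would: the job done as asked, in the order asked, and still so for the second after the job is handed in, with the robot touching nothing.
It also fails if it takes over 50 s, if anything falls off the work surface, if the arm or the gripper's body presses on something with over 40 N, if the wrist force passes 120 N, or if a joint passes its speed limit or range.

## Robot

A 6-joint arm with a two-finger parallel gripper is mounted at the origin on a cart in front of the work surface, level with it; the furniture and walls round the work are solid. World frame = base frame: x ahead of the robot, y to its left, z up, the work surface at z = 0. Lengths are in m, angles in rad, forces in N, time in s.
With the tool pointing down it reaches from about 0.375 to 0.975 m from the base axis. Payload 3.8 kg.
Tool frame: the origin (TCP) lies on the centre line of the jaws, within the pads' length; the fingertips stand ctrl.tip_extent ahead of it and the grasp point (between the pads) lies 2 mm behind it (ctrl.tip_extent is the distance from the TCP to the fingertips, in m); z points along the fingers, y is the line along which they close (so a half turn about z gives the same grasp; the last joint's range is limited). The gripper opens to 85 mm and grips with 20 to 120 N. Pads are 22 mm wide; open, the fingers measure 114 mm over their backs; the gripper's body (76 mm by 85 mm) begins 54 mm behind the grasp point. The pads swing forward as they close: fully open they stand 13 mm farther back than shut.
Start: joints at [-1.162, 0.264, 1.604, -0, 1.274, -0.037], TCP at [0.291, -0.609, 0.248] pointing down, gripper open.
Joint ranges: [-2.63, 2.63], [-0.94, 2.18], [0.31, 2.57], [-1.31, 4.45], [0, 2.66], [-2.55, 2.55]. Speed limits (rad/s): [2.57, 2.57, 3.14, 3.14, 3.14, 3.14].

## Interface

Orientations are given as a rotation vector (axis times angle).
In Python, from station import ctrl gives the robot as it stands.
- The arm moves only by the shell command python3 -m jog 'ROWS' [FORCE]. ROWS is JSON, a list of rows, each a list of 3 entries, a list of its own where there are three numbers: the shift along the tool's x, y, z in units of 0.4 m (1.0 is 0.4 m), then the turn, a rotation vector about the tool's x, y, z in units of 180 degrees (1.0 is 180 degrees), then the opening, from -1 (shut) to 1 (fully open), so that 0 is half open. In form: [[[dx, dy, dz], [wx, wy, wz], fingers], ...]. A call has 1 to 8 rows; each row is the pose to reach, as a shift and turn from the pose commanded when the call began, along the tool's axes at that moment, turning the shorter way round; what a row does not reach only later rows make up. A row lasts 1/12 s, in which the tool goes at most 41.7 mm and 7.16 degrees, less where a joint would pass 70% of its speed; a pose out of reach is approached as far as the arm can. A call with a number of a shift or a turn outside -1 to 1 is refused whole. A call with a gripper value outside its range is refused whole. The fingers move at their own pace and stop on an object; FORCE is the grip in N (left out, the last holds). Time passes only in rows, so rows that repeat a pose let the fingers close. It gives the time, the measured TCP pose, the force, the opening and the grip force at its end, in the units of the state.
- ctrl.sense(): the state, without advancing time (a new reading comes with each control period).
- ctrl.camera(name): name is "scene" or "top" or "wrist"; returns a dict with "image" (420x560x3 uint8, red, green, blue), "range_z" (420x560 float32, m along the optical axis (not along the pixel's ray), 0 where there is no reading), "fx", "fy", "cx", "cy" (pixels), "k1" (the pictures are not rectified: a ray, as slopes to the right and down, at radius r is drawn at 1 + k1 r^2 times it, then the intrinsics apply), "R" (3x3) and "t" (3): a world point X has camera coordinates R X + t; the wrist camera has in their place "T_tool_cam" (4x4, takes a point from camera to tool coordinates, whose origin is the TCP and whose axes are the flange's). Camera axes: x right, y down, z forward; pixel columns grow to the right and rows downward; lengths in m; the calibration is good to about 2 mm. A picture is of the moment at which its call begins: read the wrist's pose just before it.
- ctrl.hand_in(): hands the job in; it is judged then, once.
The state is a dict: "time_s": time; "q": joint angles; "qvel": joint speeds; "joint_torque": joint torques, N m; "tool_pos": TCP position; "tcp_rot": TCP orientation; "contact_force": force on the tool from outside, world axes, zero at the start; "torque": the same for the moment, N m; "gripper_width": finger opening in m; "grip_force": force on a finger pad.
Only numpy, scipy, OpenCV 4.12 (cv2) and the standard library are available. Lean on these libraries where they do the work, as an engineer would, in place of code of your own. Each camera call takes 0.05 s, during which the arm holds its last target. There are 200 camera calls.

## Working session

There is one attempt and no reset: what is moved stays moved. The work goes in short steps, Python scripts to look and compute and a shell command to move; the robot and the scene stay as the last step left them, time stands still between calls to the robot, and variables do not carry over. Pictures are saved under pics/ and viewed, at most 10 in all, crops included, and the job is handed in when it is done.

```bash
mkdir -p pics; ls
python3 - <<'E'
from station import ctrl
import cv2,numpy as np
s=ctrl.sense();print({k:np.round(v,3) for k,v in s.items()},ctrl.tip_extent)
for n in("scene","top"):
    c=ctrl.camera(n);cv2.imwrite(f"pics/{n}0.png",c["image"][:,:,::-1]);np.savez(f"{n}0.npz",**c)
    print(n,c["fx"],c["cx"],c["cy"],c["k1"],np.round(c["R"],3).tolist(),np.round(c["t"],3))
E
```

```text
pics
{'time_s': np.float64(0.0), 'q': array([-1.162,  0.265,  1.605, -0.   ,  1.274, -0.037]), 'qvel': array([ 0.001, -0.   , -0.001,  0.   , -0.   , -0.   ]), 'joint_torque': array([ 1.0000e-03, -5.1509e+01, -3.6732e+01,  0.0000e+00,  1.3000e-02,
       -0.0000e+00]), 'tool_pos': array([ 0.291, -0.608,  0.247]), 'tcp_rot': array([-3.062e+00, -6.940e-01,  1.000e-03]), 'contact_force': array([ 0.618,  0.225, -0.185]), 'torque': array([-0.014,  0.004, -0.038]), 'grip_force': np.float64(0.0), 'gripper_width': np.float64(0.085)} 0.017
scene 449.43633947345387 285.50378210342325 213.21023960370493 -0.013762364481825343 [[0.84, -0.542, 0.024], [-0.236, -0.405, -0.883], [0.488, 0.736, -0.468]] [-0.391  0.212  0.57 ]
top 432.0809374109832 282.26378182127706 205.5017171012171 -0.09219716677430075 [[-0.027, -1.0, -0.007], [-0.981, 0.028, -0.193], [0.194, 0.002, -0.981]] [0.111 0.517 0.817]
```

View pics/top0.png

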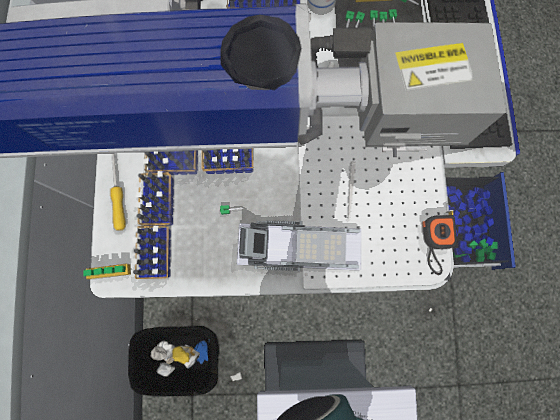

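View pics/scene0.png

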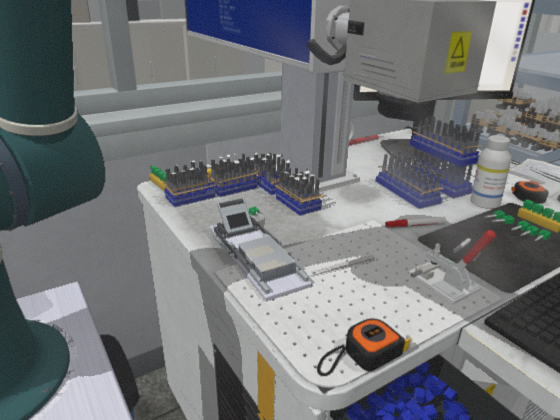

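The jig in the top view spans about (238,222)–(360,270), with the stop at its left end (~(255,243)), the cutter at (228,208) and the tweezers at (350,190). Next I'll enlarge it and print the geometry.

```bash
cat > h.py <<'E'
import numpy as np,cv2
def rays(c,uv):
    K=np.array([[c["fx"],0,c["cx"]],[0,c["fy"],c["cy"]],[0,0,1.]])
    # factor 1+k1 r^2 matches OpenCV's radial model
    return cv2.undistortPoints(np.array(uv,float).reshape(-1,1,2),K,np.array([float(c["k1"]),0,0,0])).reshape(-1,2)
def onplane(c,uv,z,R=None,t=None):
    R=c["R"] if R is None else R; t=c["t"] if t is None else t
    d=np.c_[rays(c,uv),np.ones(len(uv))]@R; o=-R.T@t
    return o+d*((z-o[2])/d[:,2])[:,None]
def bydepth(c,uv):
    r=rays(c,uv); z=np.array([c["range_z"][int(v),int(u)] for u,v in uv])
    return (np.c_[r,np.ones(len(r))]*z[:,None]-c["t"])@c["R"]
E
python3 - <<'E'
import numpy as np,cv2
from h import *
c=dict(np.load("top0.npz"))
im=c["image"][195:285,220:375,::-1]
cv2.imwrite("pics/topcrop.png",cv2.resize(im,None,fx=5,fy=5,interpolation=cv2.INTER_CUBIC))
vv,uu=np.mgrid[195:285,220:375]
P=bydepth(c,np.c_[uu.ravel(),vv.ravel()])
np.save("P.npy",P)
print("rows: v=245 along u"); 
Q=P.reshape(90,155,3)
for v in (230,245,260):
    print(v,[(u,*np.round(Q[v-195,u-220]*1000).astype(int).tolist()) for u in range(232,368,5)])
print([(v,*np.round(Q[v-195,310-220]*1000).astype(int).tolist()) for v in range(212,280,3)])
E
```

```text
rows: v=245 along u
230 [(232, 480, 204, 1), (237, 480, 194, -1), (242, 470, 177, 64), (247, 471, 168, 57), (252, 472, 158, 51), (257, 472, 149, 45), (262, 474, 139, 33), (267, 474, 129, 25), (272, 476, 119, 14), (277, 476, 109, 9), (282, 475, 99, 13), (287, 475, 88, 16), (292, 475, 78, 13), (297, 471, 68, 41), (302, 471, 58, 38), (307, 470, 48, 42), (312, 470, 38, 38), (317, 472, 27, 25), (322, 471, 17, 26), (327, 471, 7, 27), (332, 471, -4, 25), (337, 468, -12, 39), (342, 470, -24, 23), (347, 470, -35, 24), (352, 470, -45, 25), (357, 469, -55, 24), (362, 472, -69, 5), (367, 471, -80, 4)]
245 [(232, 448, 204, -1), (237, 448, 194, 2), (242, 440, 177, 69), (247, 441, 168, 60), (252, 442, 158, 53), (257, 442, 149, 43), (262, 443, 140, 32), (267, 444, 130, 24), (272, 444, 120, 17), (277, 444, 110, 13), (282, 444, 99, 16), (287, 444, 89, 16), (292, 443, 79, 15), (297, 441, 69, 38), (302, 440, 59, 42), (307, 440, 49, 41), (312, 439, 39, 41), (317, 440, 29, 38), (322, 439, 19, 40), (327, 439, 9, 40), (332, 439, -1, 39), (337, 439, -11, 37), (342, 438, -21, 38), (347, 440, -34, 14), (352, 4
[... 404 characters left out ...]
 40), (312, 410, 40, 37), (317, 410, 30, 37), (322, 409, 21, 41), (327, 409, 11, 39), (332, 409, 1, 38), (337, 408, -9, 40), (342, 408, -19, 41), (347, 409, -32, 17), (352, 409, -43, 17), (357, 409, -53, 13), (362, 409, -66, 4), (367, 409, -76, 1)]
[(212, 513, 38, 3), (215, 507, 39, 3), (218, 501, 39, 0), (221, 494, 39, 5), (224, 487, 40, 5), (227, 479, 41, 23), (230, 470, 42, 38), (233, 464, 42, 39), (236, 458, 43, 39), (239, 452, 43, 39), (242, 446, 43, 39), (245, 440, 43, 40), (248, 434, 43, 38), (251, 428, 44, 40), (254, 422, 44, 39), (257, 416, 44, 37), (260, 410, 44, 38), (263, 405, 44, 24), (266, 399, 44, 16), (269, 394, 43, 5), (272, 388, 43, 4), (275, 381, 44, 5), (278, 375, 44, 4)]
```

View pics/topcrop.png

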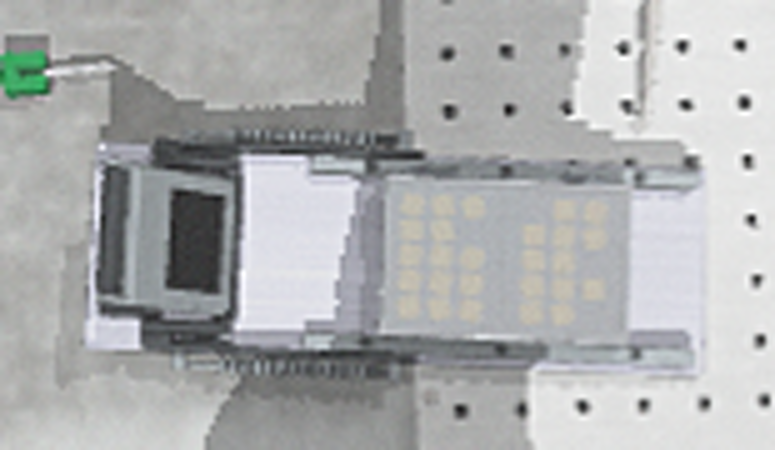

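Run:
```python
import numpy as np,cv2
from h import *
c=dict(np.load("top0.npz"))
f=lambda l:[(220+(x+.5)/5-.5,195+(y+.5)/5-.5) for x,y in l]
p=onplane(c,f([(100,144),(88,348),(700,375),(707,168)]),.014)[:,:2]
b=onplane(c,f([(386,176),(380,331),(628,341),(630,182)]),.040)[:,:2]
print(np.round(p*1000),np.round(b*1000))
J=np.array([[.06,-.043],[.06,.043],[-.195,.043],[-.195,-.043]])
Jw=J@np.array([[0,1],[-1,0]]) # jig x->world y, jig y->-x
a=Jw-Jw.mean(0);q=p-p.mean(0)
th=np.arctan2((a[:,0]*q[:,1]-a[:,1]*q[:,0]).sum(),(a*q).sum())
R=np.array([[np.cos(th),-np.sin(th)],[np.sin(th),np.cos(th)]])
o=p.mean(0)-R@Jw.mean(0)
ex=R@[0,1];ey=R@[-1,0]
print("yaw deg",np.degrees(th),"origin",o,"ex",ex,"ey",ey,"res mm",np.round((Jw@R.T+o-p)*1000,1).tolist())
print("box jig",np.round((b-o)@np.c_[ex,ey]*1000,1), "center",(b.mean(0)-o)@np.c_[ex,ey])
P=np.load("P.npy").reshape(-1,3)
jx=(P[:,:2]-o)@ex;jy=(P[:,:2]-o)@ey
for z0,z1 in((.034,.045),(.055,.085)):
    m=(P[:,2]>z0)&(P[:,2]<z1)
    for k in (m&(jx<-.03),m&(jx>-.02)):
        if k.sum()>10: print(z0,k.sum(),np.round(np.percentile(jx[k],[2,50,98])*1000),np.round(np.percentile(jy[k],[2,50,98])*1000),np.percentile(P[k,2],[50,98]))
def w(x,y):return np.round(o+ex*x+ey*y,4)
print("stop top",w(.047,0),"hinge",w(0,0))
# current tool axes
from station import ctrl
from scipy.spatial.transform import Rotation as Ro
s=ctrl.sense();T=Ro.from_rotvec(s["tcp_rot"]);print(T.as_matrix().round(3))
np.savez("jig.npz",o=o,ex=ex,ey=ey)
```

```text
[[491. 187.]
 [407. 192.]
 [389. -58.]
 [474. -66.]] [[471.  69.]
 [409.  73.]
 [402. -25.]
 [466. -29.]]
yaw deg -4.066403822769216 origin [0.44521206 0.13122483] ex [0.07091257 0.99748253] ey [-0.99748253  0.07091257] res mm [[0.9, 1.5], [-0.5, 1.9], [-0.5, -2.6], [0.0, -0.8]]
box jig [[ -60.5  -30.3]
 [ -60.5   31.9]
 [-159.1   31.8]
 [-158.7  -32. ]] center [-0.10969249  0.00034625]
0.034 1646 [-159. -111.  -62.] [-31.   1.  32.] [0.03897127 0.04200437]
0.034 183 [ 6. 15. 24.] [-30.  -1.  31.] [0.03884884 0.04475022]
0.055 307 [30. 41. 50.] [-27.   0.  26.] [0.06142809 0.06918481]
stop top [0.4485 0.1781] hinge [0.4452 0.1312]
[[ 0.902  0.431 -0.001]
 [ 0.431 -0.902  0.002]
 [ 0.    -0.002 -1.   ]]
```

The crop shows the plate corners at (100,144), (88,348), (700,375) and (707,168), and the box top spanning 380–630. The folded stop is at the left, from 100 to 235. From these, the jig yaw is about -4° and the box centre is at jig x of about -110 mm. I'll move toward the stop with the fingers shut, turning so tool x lies along jig x.

```bash
python3 -m jog '[[[0.62,-0.555,0],[0,0,-0.336],-1],[[0.62,-0.555,0],[0,0,-0.336],-1],[[0.62,-0.555,0],[0,0,-0.336],-1],[[0.62,-0.555,0],[0,0,-0.336],-1],[[0.62,-0.555,0],[0,0,-0.336],-1],[[0.62,-0.555,0],[0,0,-0.336],-1],[[0.62,-0.555,0],[0,0,-0.336],-1],[[0.62,-0.555,0],[0,0,-0.336],-1]]' 40
cat > w.py <<'E'
import numpy as np,sys
from station import ctrl
from scipy.spatial.transform import Rotation as Ro
g=np.load("jig.npz");s=ctrl.sense();M=Ro.from_rotvec(s["tcp_rot"]).as_matrix()
p=s["tool_pos"];d=p[:2]-g["o"];f=s["contact_force"]
yaw=np.degrees(np.arctan2(M[1,0],M[0,0]))-np.degrees(np.arctan2(g["ex"][1],g["ex"][0]))
print("t",round(s["time_s"],2),"jig mm",np.round([d@g["ex"]*1e3,d@g["ey"]*1e3,p[2]*1e3],1),"tool z",M[:,2].round(3),"yaw err",round(yaw,2),"Fjig",np.round([f[:2]@g["ex"],f[:2]@g["ey"],f[2]],1),"w",round(s["gripper_width"],4),"tip",ctrl.tip_extent,"q",np.round(s["q"],2))
if len(sys.argv)>1:
    x,y,z=map(float,sys.argv[1:4]);D=np.r_[g["o"]+g["ex"]*x/1e3+g["ey"]*y/1e3,z/1e3]-p
    print("shift units",np.round(M.T@D/.4,4),"turn z",round(yaw/180,4))
E
python3 w.py 85 0 150
```

```text
time_s: 0.77
tool_pos: [0.4191, -0.2996, 0.2478]
tcp_rot: [-2.349, -2.085, -0.0]
contact_force: [0.5, -0.1, -0.6]
gripper_width: 0.0001
grip_force: 0.0
t 0.77 jig mm [-431.6   -4.5  247.8] tool z [-0.  0. -1.] yaw err -2.77 Fjig [-0.  -0.5 -0.6] w 0.0001 tip 0.017 q [-0.67 -0.04  1.94  0.    1.24 -0.55]
shift units [ 1.2894 -0.0735  0.2452] turn z -0.0154
```

```bash
python3 -m jog '[[[0.8,-0.046,0.1],[0,0,-0.0154],-1],[[0.8,-0.046,0.1],[0,0,-0.0154],-1],[[0.8,-0.046,0.1],[0,0,-0.0154],-1],[[0.8,-0.046,0.1],[0,0,-0.0154],-1],[[0.8,-0.046,0.1],[0,0,-0.0154],-1],[[0.8,-0.046,0.1],[0,0,-0.0154],-1],[[0.8,-0.046,0.1],[0,0,-0.0154],-1],[[0.8,-0.046,0.1],[0,0,-0.0154],-1]]'
python3 w.py 85 0 150
```

```text
time_s: 1.43
tool_pos: [0.4398, 0.0208, 0.2076]
tcp_rot: [-2.303, -2.135, -0.0]
contact_force: [1.0, 0.4, 0.8]
gripper_width: 0.0002
grip_force: 0.0
t 1.43 jig mm [-110.5   -2.4  207.6] tool z [-0.001  0.001 -1.   ] yaw err -0.27 Fjig [ 0.4 -0.9  0.8] w 0.0002 tip 0.017 q [-0.01 -0.16  2.13  0.    1.18  0.07]
shift units [ 0.4887 -0.0083  0.1445] turn z -0.0015
```

```bash
python3 -m jog '[[[0.488,-0.008,0.1],[0,0,-0.0015],-1],[[0.488,-0.008,0.1],[0,0,-0.0015],-1],[[0.488,-0.008,0.1],[0,0,-0.0015],-1],[[0.488,-0.008,0.1],[0,0,-0.0015],-1],[[0.488,-0.008,0.1],[0,0,-0.0015],-1],[[0.488,-0.008,0.2],[0,0,-0.0015],-1],[[0.488,-0.008,0.3],[0,0,-0.0015],-1],[[0.488,-0.008,0.364],[0,0,-0.0015],-1]]'
python3 -m jog '[[[0,0,0],[0,0,0],-1],[[0,0,0],[0,0,0],-1]]'; python3 w.py 64 0 62
python3 - <<'E'
from station import ctrl
import cv2
c=ctrl.camera("scene");cv2.imwrite("pics/s1.png",cv2.resize(c["image"][160:320,160:360,::-1],None,fx=3.5,fy=3.5))
E
```

```text
time_s: 2.1
tool_pos: [0.4502, 0.2131, 0.0593]
tcp_rot: [-2.297, -2.142, 0.005]
contact_force: [-0.7, 0.7, 0.6]
gripper_width: -0.0001
grip_force: 0.0
time_s: 2.27
tool_pos: [0.4506, 0.2122, 0.061]
tcp_rot: [-2.298, -2.139, 0.007]
contact_force: [0.1, -1.0, 1.4]
gripper_width: -0.0001
grip_force: 0.0
t 2.27 jig mm [81.2  0.4 61. ] tool z [-0.005 -0.002 -1.   ] yaw err -0.04 Fjig [-1.  -0.2  1.4] w -0.0001 tip 0.017 q [0.39 0.13 2.14 0.   0.87 0.46]
shift units [-0.0429  0.001  -0.0024] turn z -0.0002
```

View pics/s1.png

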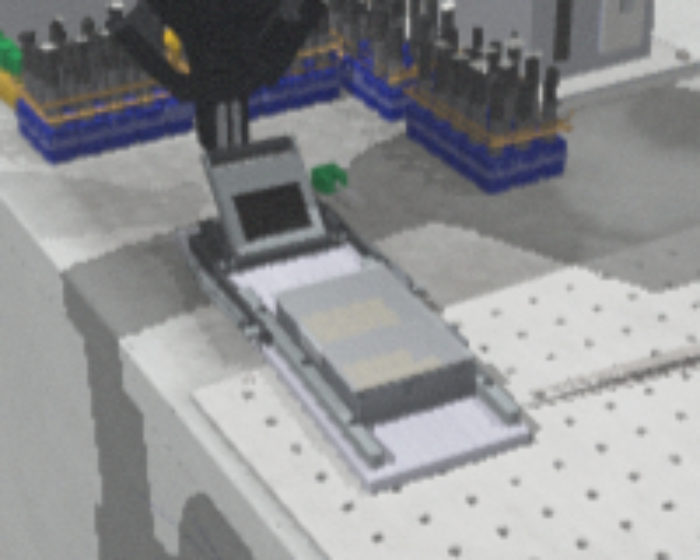

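```bash
python3 -m jog '[[[-0.008,0,0],[0,0,0],-1],[[-0.016,0,0],[0,0,0],-1],[[-0.024,0,0],[0,0,0],-1],[[-0.032,0,0],[0,0,0],-1],[[-0.039,0,0],[0,0,0],-1],[[-0.046,0,0],[0,0,0],-1],[[-0.053,0,0],[0,0,0],-1],[[-0.06,0,0],[0,0,0],-1]]';python3 w.py
python3 -m jog '[[[-0.005,0,0],[0,0,0],-1],[[-0.01,0,0],[0,0,0],-1],[[-0.015,0,0],[0,0,0],-1],[[-0.02,0,0],[0,0,0],-1]]';python3 w.py
```

```text
time_s: 2.98
tool_pos: [0.4513, 0.1907, 0.0634]
tcp_rot: [-2.3, -2.136, -0.006]
contact_force: [-2.0, 8.2, 0.4]
gripper_width: -0.0001
grip_force: 4.3
t 2.98 jig mm [59.8 -1.8 63.4] tool z [ 0.001  0.004 -1.   ] yaw err -0.17 Fjig [8.1 2.6 0.4] w -0.0001 tip 0.017 q [0.35 0.11 2.16 0.   0.87 0.42]
time_s: 3.32
tool_pos: [0.4505, 0.1817, 0.0631]
tcp_rot: [-2.3, -2.139, -0.003]
contact_force: [-0.9, 3.7, -0.1]
gripper_width: -0.0
grip_force: 1.7
t 3.32 jig mm [50.7 -1.7 63.1] tool z [ 0.001  0.002 -1.   ] yaw err -0.08 Fjig [ 3.6  1.1 -0.1] w -0.0 tip 0.017 q [0.33 0.11 2.17 0.   0.87 0.4 ]
```

Force is dropping towards the over-centre point, so I'll continue.

```bash
python3 -m jog '[[[-0.005,0,0],[0,0,0],-1],[[-0.01,0,0],[0,0,0],-1],[[-0.015,0,0],[0,0,0],-1],[[-0.02,0,0],[0,0,0],-1]]';python3 w.py
python3 -m jog '[[[-0.005,0,0],[0,0,0],-1],[[-0.01,0,0],[0,0,0],-1],[[-0.015,0,0],[0,0,0],-1],[[-0.015,0,0],[0,0,0],-1]]';python3 w.py 75 0 62
python3 - <<'E'
from station import ctrl
import cv2
c=ctrl.camera("scene");cv2.imwrite("pics/s2.png",cv2.resize(c["image"][160:320,160:360,::-1],None,fx=3.5,fy=3.5))
E
```

```text
time_s: 3.65
tool_pos: [0.4494, 0.1723, 0.0626]
tcp_rot: [2.3, 2.14, -0.001]
contact_force: [0.5, 0.3, 0.0]
gripper_width: 0.0001
grip_force: 0.0
t 3.65 jig mm [41.3 -1.3 62.6] tool z [-0.    -0.001 -1.   ] yaw err -0.05 Fjig [ 0.4 -0.4  0. ] w 0.0001 tip 0.017 q [ 0.31  0.1   2.18 -0.    0.87  0.39]
time_s: 3.98
tool_pos: [0.4489, 0.1665, 0.0625]
tcp_rot: [-2.3, -2.14, 0.001]
contact_force: [0.5, 0.8, -0.4]
gripper_width: 0.0001
grip_force: 0.0
t 3.98 jig mm [35.4 -1.2 62.5] tool z [-0.001 -0.    -1.   ] yaw err -0.07 Fjig [ 0.9 -0.5 -0.4] w 0.0001 tip 0.017 q [ 0.3   0.09  2.18 -0.    0.87  0.38]
shift units [ 0.0989 -0.003   0.0012] turn z -0.0004
```

View pics/s2.png

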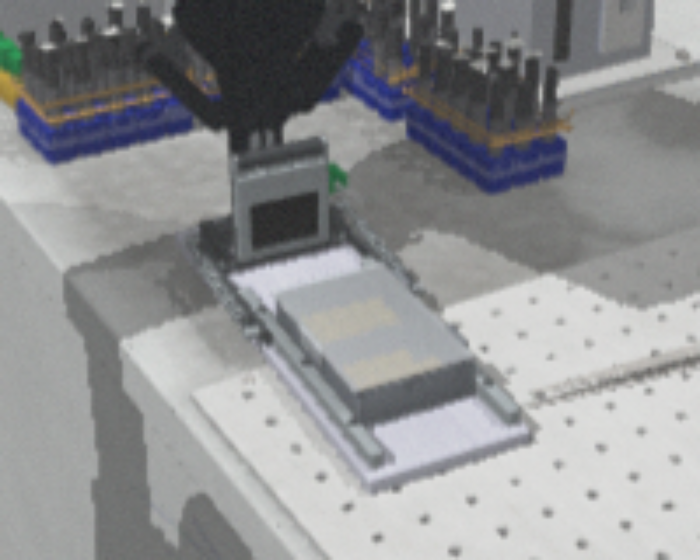

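The picture shows the leaf upright at (280,200) and the contact force at zero. Now I'll back off, rise, and cross over to behind the box.

```bash
python3 -m jog '[[[0.075,0,0],[0,0,0],-1],[[0.075,0,-0.08],[0,0,0],-1],[[0.075,0,-0.18],[0,0,0],-1],[[0.075,0,-0.28],[0,0,0],-1],[[0.075,0,-0.35],[0,0,0],-1],[[0,0,-0.35],[0,0,0],-1],[[-0.1,0,-0.35],[0,0,0],-1],[[-0.2,0,-0.35],[0,0,0],-1]]'
python3 w.py -185 0 100
```

```text
time_s: 4.7
tool_pos: [0.4438, 0.0869, 0.204]
tcp_rot: [2.295, 2.143, 0.003]
contact_force: [0.4, -0.4, 0.8]
gripper_width: -0.0003
grip_force: 0.0
t 4.7 jig mm [-44.3  -1.8 204. ] tool z [ 0.003  0.    -1.   ] yaw err 0.14 Fjig [-0.4 -0.4  0.8] w -0.0003 tip 0.017 q [ 0.14 -0.14  2.11 -0.    1.16  0.21]
shift units [-0.3517 -0.0059  0.2598] turn z 0.0008
```

```bash
python3 -m jog '[[[-0.1,-0.005,0],[0,0,0.001],-1],[[-0.2,-0.005,0],[0,0,0.001],-1],[[-0.3,-0.005,0],[0,0,0.001],-1],[[-0.352,-0.005,0],[0,0,0.001],-1],[[-0.352,-0.005,0.1],[0,0,0.001],-1],[[-0.352,-0.005,0.2],[0,0,0.001],-1],[[-0.352,-0.005,0.26],[0,0,0.001],-1],[[-0.352,-0.005,0.26],[0,0,0.001],-1]]'
python3 w.py -185 0 39
python3 - <<'E'
from station import ctrl
import cv2
c=ctrl.camera("scene");cv2.imwrite("pics/s3.png",cv2.resize(c["image"][160:320,160:360,::-1],None,fx=3.5,fy=3.5))
E
```

```text
time_s: 5.37
tool_pos: [0.4261, -0.0525, 0.0933]
tcp_rot: [-2.297, -2.129, 0.011]
contact_force: [-1.4, -0.3, -0.7]
gripper_width: 0.0
grip_force: 0.0
t 5.37 jig mm [-184.6    6.1   93.3] tool z [-0.011  0.002 -1.   ] yaw err -0.28 Fjig [-0.4  1.4 -0.7] w 0.0 tip 0.017 q [-0.18 -0.04  2.25 -0.    0.94 -0.1 ]
shift units [-0.0011  0.0167  0.1355] turn z -0.0016
```

View pics/s3.png

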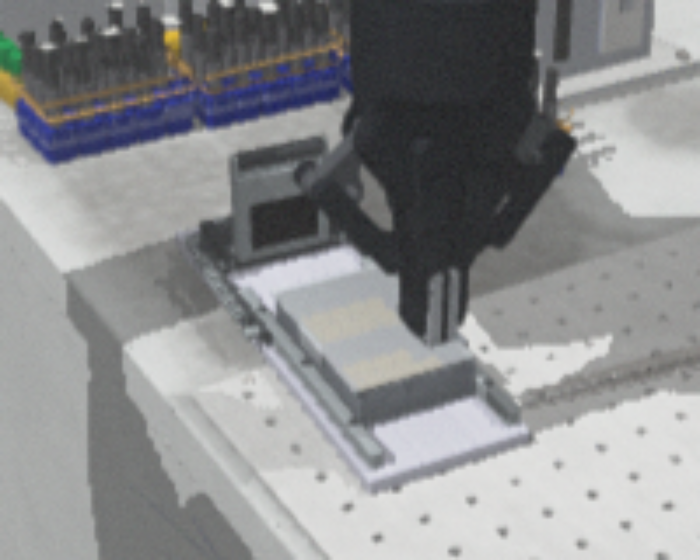

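Fingers at (440,340) are about 60 mm above the plate strip behind the box; the stop is still upright. I'll settle, then descend.

```bash
python3 -m jog '[[[0,0,0],[0,0,0],-1],[[0,0,0],[0,0,0],-1],[[0,0,0.03],[0,0,0],-1],[[0,0,0.06],[0,0,0],-1],[[0,0,0.08],[0,0,0],-1],[[0,0,0.08],[0,0,0],-1]]'
python3 w.py -185 0 39
```

```text
time_s: 5.92
tool_pos: [0.4315, -0.0529, 0.0669]
tcp_rot: [2.303, 2.137, 0.0]
contact_force: [-0.3, 0.0, -0.2]
gripper_width: 0.0002
grip_force: 0.0
t 5.92 jig mm [-184.7    0.6   66.9] tool z [ 0. -0. -1.] yaw err -0.2 Fjig [ 0.   0.3 -0.2] w 0.0002 tip 0.017 q [-0.18  0.    2.27 -0.    0.87 -0.1 ]
shift units [-0.0008  0.0015  0.0697] turn z -0.0011
```

```bash
python3 -m jog '[[[0,0,0.03],[0,0,-0.001],-1],[[0,0.001,0.055],[0,0,-0.001],-1],[[0,0.001,0.07],[0,0,-0.001],-1],[[0,0.001,0.07],[0,0,-0.001],-1],[[0,0.001,0.07],[0,0,-0.001],-1]]';python3 w.py
python3 -m jog '[[[0.01,0,0],[0,0,0],-1],[[0.02,0,0],[0,0,0],-1],[[0.03,0,0],[0,0,0],-1],[[0.04,0,0],[0,0,0],-1],[[0.05,0,0],[0,0,0],-1],[[0.06,0,0],[0,0,0],-1],[[0.07,0,0],[0,0,0],-1],[[0.08,0,0],[0,0,0],-1]]';python3 w.py -135 0 39
```

```text
time_s: 6.33
tool_pos: [0.4315, -0.053, 0.0386]
tcp_rot: [-2.299, -2.14, 0.001]
contact_force: [-0.3, 0.9, 0.7]
gripper_width: 0.0001
grip_force: 0.0
t 6.33 jig mm [-184.8    0.6   38.6] tool z [-0.001  0.    -1.   ] yaw err -0.05 Fjig [0.8 0.4 0.7] w 0.0001 tip 0.017 q [-0.18  0.05  2.28 -0.    0.8  -0.11]
time_s: 7.0
tool_pos: [0.4342, -0.0208, 0.0388]
tcp_rot: [2.299, 2.14, 0.0]
contact_force: [-0.3, -0.1, 0.8]
gripper_width: -0.0001
grip_force: 0.7
t 7.0 jig mm [-152.4    0.2   38.8] tool z [ 0. -0. -1.] yaw err -0.04 Fjig [-0.1  0.3  0.8] w -0.0001 tip 0.017 q [-0.11  0.05  2.28 -0.    0.8  -0.03]
shift units [ 0.0436  0.0005 -0.0004] turn z -0.0002
```

```bash
python3 -m jog '[[[0.007,0,0],[0,0,0],-1],[[0.014,0,0],[0,0,0],-1],[[0.021,0,0],[0,0,0],-1],[[0.028,0,0],[0,0,0],-1],[[0.035,0,0],[0,0,0],-1],[[0.042,0,0],[0,0,0],-1],[[0.049,0,0],[0,0,0],-1],[[0.055,0,0],[0,0,0],-1]]'>/dev/null;python3 w.py
python3 -m jog '[[[0.002,0,0],[0,0,0],-1],[[0.004,0,0],[0,0,0],-1],[[0.006,0,0],[0,0,0],-1],[[0.008,0,0],[0,0,0],-1],[[0.01,0,0],[0,0,0],-1]]'>/dev/null;python3 w.py
python3 - <<'E'
from station import ctrl
import cv2
c=ctrl.camera("scene");cv2.imwrite("pics/s4.png",cv2.resize(c["image"][160:320,160:360,::-1],None,fx=3.5,fy=3.5))
E
```

```text
t 7.67 jig mm [-130.6    0.4   38.7] tool z [-0.  0. -1.] yaw err -0.05 Fjig [-0.9 -0.2  1.2] w -0.0002 tip 0.017 q [-0.05  0.05  2.28  0.    0.8   0.02]
t 8.08 jig mm [-126.8    0.4   38.7] tool z [-0. -0. -1.] yaw err -0.06 Fjig [-1.5  0.   1.4] w -0.0003 tip 0.017 q [-0.05  0.06  2.28 -0.    0.8   0.03]
```

View pics/s4.png

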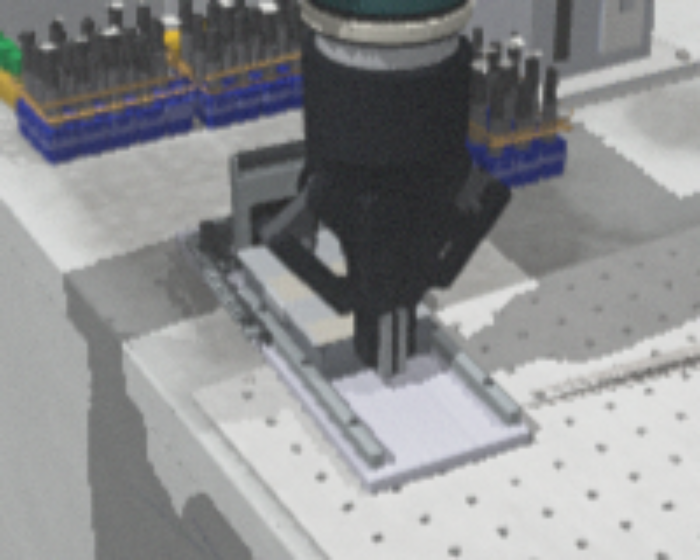

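The box's leading edge at (245,255) is now close to the upright stop. I'll feel forward in 1 mm steps.

```bash
python3 -m jog '[[[0.0025,0,0],[0,0,0],-1],[[0.005,0,0],[0,0,0],-1],[[0.0075,0,0],[0,0,0],-1]]'>/dev/null;python3 w.py
python3 -m jog '[[[0.002,0,0],[0,0,0],-1],[[0.004,0,0],[0,0,0],-1]]'>/dev/null;python3 w.py
```

```text
t 8.38 jig mm [-123.8    0.4   38.7] tool z [-0.  0. -1.] yaw err -0.06 Fjig [-0.3  0.2  0.7] w -0.0 tip 0.017 q [-0.04  0.06  2.28  0.    0.8   0.03]
t 8.55 jig mm [-122.1    0.4   38.7] tool z [-0.  0. -1.] yaw err -0.05 Fjig [-0.8  0.   0.6] w 0.0001 tip 0.017 q [-0.04  0.06  2.28  0.    0.8   0.04]
```

```bash
python3 -m jog '[[[0.0025,0,0],[0,0,0],-1],[[0.0025,0,0],[0,0,0],-1]]'>/dev/null;python3 w.py
```

```text
t 8.72 jig mm [-121.     0.4   38.6] tool z [-0.  0. -1.] yaw err -0.05 Fjig [-1.1 -0.5  0.8] w -0.0003 tip 0.017 q [-0.03  0.06  2.28  0.    0.8   0.04]
```

```bash
python3 -m jog '[[[0.0025,0,0],[0,0,0],-1],[[0.005,0,0],[0,0,0],-1]]'>/dev/null;python3 w.py
```

```text
t 8.88 jig mm [-119.2    0.4   38.7] tool z [-0.  0. -1.] yaw err -0.06 Fjig [-1.1  0.1 -0.3] w 0.0002 tip 0.017 q [-0.03  0.06  2.28 -0.    0.8   0.04]
```

```bash
python3 -m jog '[[[0.0025,0,0],[0,0,0],-1],[[0.0025,0,0],[0,0,0],-1]]'>/dev/null;python3 w.py
```

```text
t 9.05 jig mm [-118.     0.4   38.6] tool z [-0.  0. -1.] yaw err -0.05 Fjig [ 0.3 -0.4  0. ] w 0.0001 tip 0.017 q [-0.03  0.06  2.28  0.    0.8   0.05]
```

```bash
python3 -m jog '[[[0.0025,0,0],[0,0,0],-1],[[0.0025,0,0],[0,0,0],-1]]'>/dev/null;python3 w.py
```

```text
t 9.22 jig mm [-117.1    0.3   38.7] tool z [ 0.  0. -1.] yaw err -0.05 Fjig [-0.2  0.1  0.3] w 0.0003 tip 0.017 q [-0.02  0.06  2.28  0.    0.8   0.05]
```

```bash
python3 -m jog '[[[0.0025,0,0],[0,0,0],-1],[[0.0025,0,0],[0,0,0],-1]]'>/dev/null;python3 w.py
```

```text
t 9.38 jig mm [-116.1    0.4   38.6] tool z [-0.  0. -1.] yaw err -0.06 Fjig [-0.4 -0.3 -0.7] w -0.0001 tip 0.017 q [-0.02  0.06  2.28  0.    0.8   0.05]
```

```bash
python3 -m jog '[[[0.0025,0,0],[0,0,0],-1],[[0.0025,0,0],[0,0,0],-1]]'>/dev/null;python3 w.py
```

```text
t 9.55 jig mm [-115.1    0.4   38.7] tool z [-0.  0. -1.] yaw err -0.05 Fjig [0.5 0.7 0. ] w -0.0001 tip 0.017 q [-0.02  0.06  2.28  0.    0.8   0.05]
```

```bash
python3 -m jog '[[[0.0025,0,0],[0,0,0],-1],[[0.0025,0,0],[0,0,0],-1]]'>/dev/null;python3 w.py
```

```text
t 9.72 jig mm [-114.1    0.4   38.7] tool z [ 0.  0. -1.] yaw err -0.05 Fjig [0.1 0.3 0.2] w -0.0 tip 0.017 q [-0.02  0.06  2.28  0.    0.8   0.05]
```

```bash
python3 -m jog '[[[0.0025,0,0],[0,0,0],-1],[[0.0025,0,0],[0,0,0],-1]]'>/dev/null;python3 w.py
```

```text
t 9.88 jig mm [-113.1    0.4   38.7] tool z [-0.  0. -1.] yaw err -0.06 Fjig [ 0.5  0.2 -0.1] w -0.0002 tip 0.017 q [-0.01  0.06  2.28  0.    0.8   0.06]
```

Run:
```python
from station import ctrl
import cv2,numpy as np
from h import *
g=np.load("jig.npz")
c=ctrl.camera("top");cv2.imwrite("pics/t2.png",cv2.resize(c["image"][195:285,220:375,::-1],None,fx=5,fy=5,interpolation=cv2.INTER_CUBIC))
```

```text
(no output)
```

View pics/t2.png

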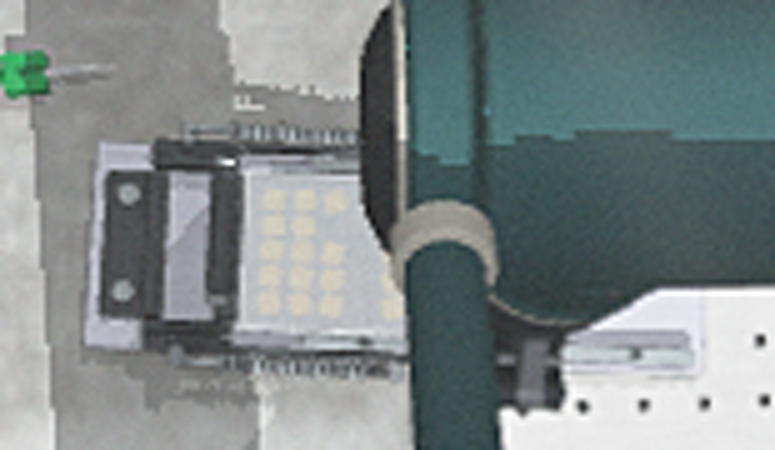

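The box front is at crop x≈244, right by the leaf (208–243), and the stop is upright. I'll keep feeling forward.

```bash
python3 -m jog '[[[0.0025,0,0],[0,0,0],-1],[[0.0025,0,0],[0,0,0],-1]]'>/dev/null;python3 w.py
```

```text
t 10.1 jig mm [-112.6    0.4   38.7] tool z [-0.    -0.001 -1.   ] yaw err -0.02 Fjig [-3.7 -0.3  0.7] w -0.0003 tip 0.017 q [-0.01  0.06  2.28 -0.    0.81  0.06]
```

```bash
python3 -m jog '[[[0.0025,0,0],[0,0,0],-1],[[0.0025,0,0],[0,0,0],-1]]'>/dev/null;python3 w.py
```

```text
t 10.27 jig mm [-112.5    0.5   38.7] tool z [-0.001 -0.003 -1.   ] yaw err 0.03 Fjig [-8.9  1.3  1.2] w 0.0004 tip 0.017 q [-0.01  0.06  2.28 -0.    0.81  0.06]
```

```bash
python3 -m jog '[[[0.0025,0,0],[0,0,0],-1],[[0.0025,0,0],[0,0,0],-1]]'>/dev/null;python3 w.py
```

```text
t 10.43 jig mm [-112.4    0.5   38.7] tool z [-0.001 -0.004 -1.   ] yaw err 0.08 Fjig [-12.9   0.5   1.4] w -0.0002 tip 0.017 q [-0.01  0.06  2.28 -0.01  0.81  0.06]
```

Seated and pressing at 13 N. I'll ease to about 8 N, hold about a second, and then back off slowly.

```bash
python3 -m jog '[[[-0.002,0,0],[0,0,0],-1],[[-0.002,0,0],[0,0,0],-1],[[-0.002,0,0],[0,0,0],-1],[[-0.002,0,0],[0,0,0],-1],[[-0.002,0,0],[0,0,0],-1],[[-0.002,0,0],[0,0,0],-1],[[-0.002,0,0],[0,0,0],-1],[[-0.002,0,0],[0,0,0],-1]]'>/dev/null;python3 w.py
python3 -m jog '[[[0,0,0],[0,0,0],-1],[[0,0,0],[0,0,0],-1],[[0,0,0],[0,0,0],-1],[[0,0,0],[0,0,0],-1],[[0,0,0],[0,0,0],-1],[[0,0,0],[0,0,0],-1],[[0,0,0],[0,0,0],-1],[[0,0,0],[0,0,0],-1]]'>/dev/null;python3 w.py
python3 -m jog '[[[-0.003,0,0],[0,0,0],-1],[[-0.006,0,0],[0,0,0],-1],[[-0.012,0,0],[0,0,0],-1],[[-0.024,0,0],[0,0,0],-1],[[-0.04,0,0],[0,0,0],-1],[[-0.06,0,0],[0,0,0],-1],[[-0.08,0,0],[0,0,0],-1],[[-0.08,0,0],[0,0,0],-1]]'>/dev/null;python3 w.py
```

```text
t 11.1 jig mm [-112.5    0.5   38.7] tool z [-0.001 -0.003 -1.   ] yaw err 0.01 Fjig [-10.4   0.5   1.4] w -0.0002 tip 0.017 q [-0.01  0.06  2.28 -0.    0.81  0.06]
t 11.77 jig mm [-112.5    0.5   38.7] tool z [-0.001 -0.003 -1.   ] yaw err 0.01 Fjig [-8.4  0.9  1. ] w -0.0002 tip 0.017 q [-0.01  0.06  2.28 -0.    0.81  0.06]
t 12.43 jig mm [-144.4    0.3   38.7] tool z [ 0. -0. -1.] yaw err -0.12 Fjig [ 0.8 -0.1 -0. ] w -0.0002 tip 0.017 q [-0.09  0.05  2.28 -0.    0.8  -0.01]
```

```bash
python3 -m jog '[[[0,0,0],[0,0,0],-1],[[0,0,-0.05],[0,0,0],-1],[[0,0,-0.15],[0,0,0],-1],[[0,0,-0.25],[0,0,0],-1],[[0,0,-0.35],[0,0,0],-1],[[-0.1,0,-0.4],[0,0,0],-1],[[-0.2,0,-0.4],[0,0,0],-1],[[-0.3,0,-0.4],[0,0,0],-1]]'>/dev/null
python3 -m jog '[[[-0.1,0,0],[0,0,0],-1],[[-0.2,0,0],[0,0,0],-1],[[-0.3,0,0],[0,0,0],-1],[[-0.4,0,0],[0,0,0],-1],[[-0.5,0,0],[0,0,0],-1],[[-0.5,0,0],[0,0,0],-1],[[-0.5,0,0],[0,0,0],-1]]'>/dev/null;python3 w.py
python3 - <<'E'
from station import ctrl
import cv2,numpy as np
a=ctrl.camera("top")["image"][195:285,220:375,::-1];b=ctrl.camera("scene")["image"][200:300,200:355,::-1]
cv2.imwrite("pics/f.png",cv2.resize(np.vstack([a,b]),None,fx=3.1,fy=3.1,interpolation=cv2.INTER_CUBIC))
E
```

```text
t 13.68 jig mm [-464.8    1.   198.4] tool z [-0.     0.001 -1.   ] yaw err -0.27 Fjig [ 1.  -0.1  0.6] w 0.0001 tip 0.017 q [-0.73  0.03  1.97  0.    1.15 -0.65]
```

View pics/f.png

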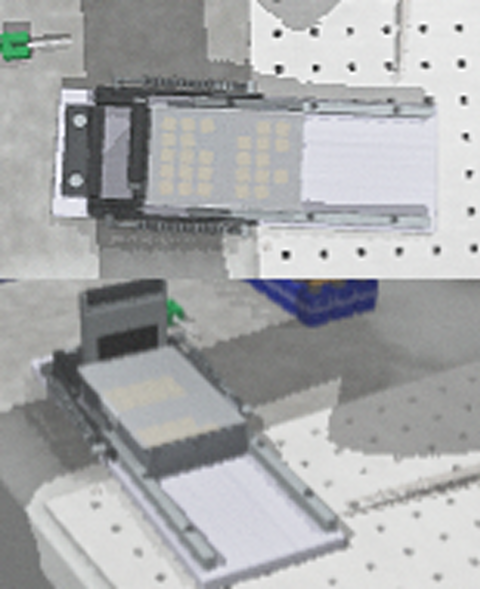

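The stop is upright at (125,310), the box is against it, the cutter and tweezers look unmoved, and the arm is clear.

```bash
python3 -c "from station import ctrl;print(ctrl.hand_in())"
```

```text
the job is handed in; nothing more can be done
None
```

The job is handed in: the stop snapped upright, the box was pressed against it at about 8–13 N for over a second, the small tools were left alone and the arm is clear (about 14 s of robot time); no verdict was returned.

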